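# Take the breadboard plate off its trainer base

## Robot

A 7-joint arm with a two-finger parallel gripper is mounted at the origin on the work surface. World frame = base frame: x ahead of the robot, y to its left, z up, the work surface at z = 0. Lengths are in m, angles in rad, forces in N, time in s.
With the tool pointing down it reaches from about 0.425 to 0.95 m from the base axis. Payload 16.7 kg.
Tool frame: the origin (TCP) lies on the front face of the gripper's body, between the roots of the fingers; the fingertips stand 97 mm ahead of it and the grasp point (between the pads) lies 78 mm ahead of it (robot.tcp_to_tips is the distance from the TCP to the fingertips, in m); z points along the fingers, x is the direction in which the jaws open and shut, and the axes are right-handed (so a half turn about z gives the same grasp; the last joint's range is limited). The gripper opens to 94 mm and grips with 3 to 60 N. Pads are 16 mm wide; open, the fingers measure 119 mm over their backs; the gripper's body (75 mm by 177 mm) begins 78 mm behind the grasp point.
Start: joints at [-1.292, 0.426, 0.074, 1.606, -0.034, 1.111, -0.067], TCP at [0.28, 0.614, 0.303] pointing down, gripper open.
Joint ranges: [-2.85, 2.85], [-0.5, 2.14], [-1.23, 1.37], [0.21, 2.46], [-1.02, 4.16], [0.16, 2.05], [-2.73, 2.73]. Speed limits (rad/s): [1.89, 1.89, 2.39, 2.39, 3.01, 3.01, 3.01].

## Interface

Orientations are given as a unit quaternion [x, y, z, w].
In Python, from cell import sensors, vision, workorder, robot gives the robot as it stands.
- The arm moves only by the tool apply_moves, never from a script. Its arguments are lists of equal length, an entry for each row: "dr": the turn, a rotation vector about the tool's x, y, z in rad, a list of three; "slide": the shift along the tool's x, y, z in mm, a list of three; "claw": the gripper command: -1 is shut, 1 is fully open, values between are in proportion. In form: {"dr": [[wx, wy, wz], ...], "slide": [[tx, ty, tz], ...], "claw": [claw, ...]}. A call has 1 to 10 rows; each row is the pose to reach, as a shift and turn from the pose commanded when the call began, along the tool's axes at that moment; what a row does not reach only later rows make up. A row lasts 1/8 s, in which the tool goes at most 62.5 mm and 10.7 degrees, less where a joint would pass 70% of its speed; a pose out of reach is approached as far as the arm can. A call with a gripper value outside its range is refused whole. The fingers move at their own pace and stop on an object; "force" is the grip in N (left out, the last holds). Time passes only in rows, so rows that repeat a pose let the fingers close. It gives the time, the measured TCP pose, the force and the opening at its end, in the units of the state.
- sensors.get_state(): the state, without advancing time (a new reading comes with each control period).
- vision.grab_frame(name): name is "scene" or "top"; returns a dict with "pixels" (420x560x3 uint8, blue, green, red), "range_z" (420x560 float32, m along the optical axis (not along the pixel's ray), 0 where there is no reading), "K" (3x3 intrinsics, pixels), "rvec" (rotation vector, rad) and "tvec" (3), from world to camera coordinates, as OpenCV has them. Camera axes: x right, y down, z forward; pixel columns grow to the right and rows downward; lengths in m; the calibration is good to about 2 mm. A picture is of the moment at which its call begins.
- workorder.hand_in(): hands the job in, once; it reports no verdict.
Trained networks look in the newest picture that a camera, given by its name, has taken for a name from the list of things; names that differ only in an ending like _2 or _b are one class to them, and where a whole thing is asked for, a point or a joint stands for the part that bears it (a point fixed in the world has none). Each returns a list of dicts, best first, with "p" (0 to 1); they miss things now and then, are a little off and sometimes report something else, mostly with a low value. They report only what shows in the picture. A call takes as long as a camera call. They do not tell look-alikes from the thing itself.
- vision.search_frame(thing, camera): "extent" ([centre column, centre row, width, height] in pixels, round what is visible of it).
- vision.cut_out(thing, camera): "region" (420x560 bool, what is visible of it) and "extent" ([centre column, centre row, width, height] in pixels, round what is visible of it).
The state is a dict: "time_s": time; "joint_pos": joint angles; "dq": joint speeds; "joint_torque": joint torques, N m; "eef_pos": TCP position; "tcp_rot": TCP orientation; "force": force on the tool from outside, world axes, zero at the start; "wrist_torque": the same for the moment, N m; "width": opening from 0.0 (shut) to 1.0 (fully open).
Only numpy, scipy, OpenCV 4.12 (cv2) and the standard library are available. Lean on these libraries where they do the work, as an engineer would, in place of code of your own. Each camera call takes 0.05 s, during which the arm holds its last target.

## Task

The student bench has two blue trainer bases, each with a dark grey metal plate located on two upright steel dowels. Take the plate that carries two white breadboards, one on each side of its handle: lift it straight up by the handle, keeping it level until it is clear of its dowels, and set it down gently, flat and right way up, in the middle of the dark rubber mat with its long sides along the mat's long sides. Keep it level all the way and leave the other plate (one breadboard and a row of black terminals) sitting on its own base.

Things in the scene. Friction and masses are not known exactly. Their poses are not given: they have to be found in the camera images.
- plate_grip (a point): Centre of the top bar of the black bow handle on the plate to move; bar 72 (x) x 14 (y) x 20 mm tall, 34 mm gap under it. Plate: dark grey metal, 170 (x) x 100 (y) x 10 mm, 0.3-0.5 kg, centred below, underside 52 mm below this point; a white breadboard (110 x 35 x 8.5 mm) on each side of the handle. Holes on x, 72 mm either side of centre, 1.5 mm wider than the dowels. z up.
- base: Blue trainer base under that plate, fixed: 240 x 125 mm, 35 mm tall. Origin at bench height midway between its two 10 mm steel dowels, which stand 72 mm either side along x, from the base top (35 mm) to 63 mm above the bench; z up. The plate lies on the base top, so it must rise over 28 mm to be clear.
- mat: Dark rubber mat, fixed flat on the bench: 230 mm (x) by 160 mm (y), 3 mm thick. Origin at the centre of its underside, at bench height; z up.
- other_plate_grip (a point): The other plate, to be left alone, on a base of the same kind: same plate and handle, but with one breadboard on one side of the handle and a row of four short black terminals on the other. This point is the centre of its handle bar, 52 mm above its underside.
There are look-alikes about, which are no part of the job. What is shaped like the part that bears plate_grip but pink is not meant.

How it is judged:
On the way, in this order (a step that is already met when the one before it is completed fails the run):
1. the plate is lifted clear of its dowels, level, still over its base (within 30 mm) (height (world z) of plate_grip above 0.117 m and horizontal distance between plate_grip and base below 0.03 m and angle between plate_grip's own z axis and vertical below 0.18 rad), for 0.05 s.
2. the plate is lowered by hand to within 15 mm of the mat, in its middle (25 mm each way), not dropped (x of plate_grip in the frame of mat between -0.025 and 0.025 m and y of plate_grip in the frame of mat between -0.025 and 0.025 m and height (world z) of plate_grip below 0.07 m and contact force between the fingers and plate above 0.5 N), for 0.05 s.
At the end, for the whole second after the job is handed in: The plate lies flat and at rest on the mat, right way up, its centre within 25 mm of the mat's centre along each mat axis and its long side within 12 degrees of the mat's (either way round); the other plate is within 15 mm of where it started (x of plate_grip in the frame of mat between -0.025 and 0.025 m and y of plate_grip in the frame of mat between -0.025 and 0.025 m and height (world z) of plate_grip between 0.051 and 0.059 m and angle between plate_grip's own z axis and vertical below 0.07 rad and angle between the x axis of plate_grip and the x axis of mat, either way round below 0.21 rad and linear speed of plate below 0.02 m/s and distance of other_plate_grip from where it was at the start of the episode below 0.015 m); the robot touches nothing.
It fails at once if the plate tips more than 15 degrees (angle between plate_grip's own z axis and vertical above 0.262 rad).
It fails at once if the other plate is moved more than 15 mm (distance of other_plate_grip from where it was at the start of the episode above 0.015 m).
It also fails if it takes over 45 s, if anything falls off the work surface, if the arm or the gripper's body presses on something with over 40 N, if the wrist force passes 120 N, or if a joint passes its speed limit or range.

## Working session

There is one attempt and no reset: what is moved stays moved. The work goes in short steps, Python scripts to look and compute and a tool call to move; the robot and the scene stay as the last step left them, time stands still between calls to the robot, and variables do not carry over. Pictures are saved under pics/ and viewed, and the job is handed in when it is done.

Besides the shell and the picture viewer there is one more tool, called as name(argument=value, ...), one argument or row to a line, values as JSON. apply_moves: Moves the arm, as the interface text tells. Its arguments: {"type":"object","properties":{"dr":{"type":"array"},"slide":{"type":"array"},"claw":{"type":"array"},"force":{"type":"number"}},"required":["dr","slide","claw"]}

```bash
mkdir -p pics; cat > h.py <<'E'
import numpy as np, cv2
from cell import sensors, vision, workorder, robot
def world(f):
    K=np.array(f["K"]);R=cv2.Rodrigues(np.array(f["rvec"],float))[0];t=np.array(f["tvec"],float).ravel()
    z=f["range_z"];v,u=np.mgrid[:z.shape[0],:z.shape[1]]
    P=np.stack([(u-K[0,2])/K[0,0]*z,(v-K[1,2])/K[1,1]*z,z],-1)
    W=(P-t)@R
    W[z<=0]=np.nan
    return W
E
python3 - <<'E'
from h import *
for c in ["top","scene"]:
    f=vision.grab_frame(c); cv2.imwrite(f"pics/{c}0.png",f["pixels"]); np.savez(f"{c}0.npz",W=world(f),px=f["pixels"])
    for n in ["plate_grip","base","mat","other_plate_grip"]:
        print(c,n,[(np.round(d["extent"]).tolist(),round(d["p"],2)) for d in vision.search_frame(n,c)])
s=sensors.get_state();print(s)
E
```

```text
top plate_grip [([347.0, 226.0, 45.0, 67.0], 0.87), ([421.0, 207.0, 62.0, 45.0], 0.85)]
top base [([344.0, 232.0, 60.0, 90.0], 0.9)]
top mat [([245.0, 221.0, 74.0, 85.0], 0.65)]
top other_plate_grip [([132.0, 193.0, 53.0, 66.0], 0.61)]
scene plate_grip [([212.0, 195.0, 75.0, 49.0], 0.84), ([134.0, 192.0, 76.0, 41.0], 0.65)]
scene base [([221.0, 200.0, 96.0, 75.0], 0.56)]
scene mat [([317.0, 238.0, 103.0, 76.0], 0.71)]
scene other_plate_grip [([453.0, 291.0, 78.0, 74.0], 0.92)]
{'time_s': 0.5, 'joint_pos': array([-1.29251402,  0.42616899,  0.07391502,  1.60602681, -0.03411361,
        1.11080493, -0.06710042]), 'dq': array([-1.41431159e-03,  6.32568458e-05,  9.17180301e-04,  6.78637010e-04,
        5.87290386e-04, -8.05907686e-04,  2.70801265e-04]), 'joint_torque': array([-1.73352240e-03, -9.34837961e+01,  3.65955345e+00, -4.54265285e+01,
       -4.91969241e-02,  1.37224939e-02,  1.19432598e-04]), 'eef_pos': array([0.28003334, 0.61412129, 0.30260934]), 'tcp_rot': array([ 8.41108093e-01,  5.40867054e-01, -6.92306369e-05,  3.14789599e-05]), 'force': array([-0.99706312,  0.85239904, -0.14843541]), 'wrist_torque': array([0.00490289, 0.02588298, 0.00361329]), 'width': 1.0013342224849628}
```

View pics/top0.png

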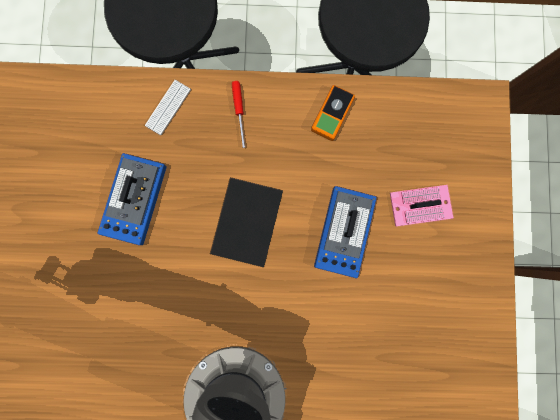

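View pics/scene0.png

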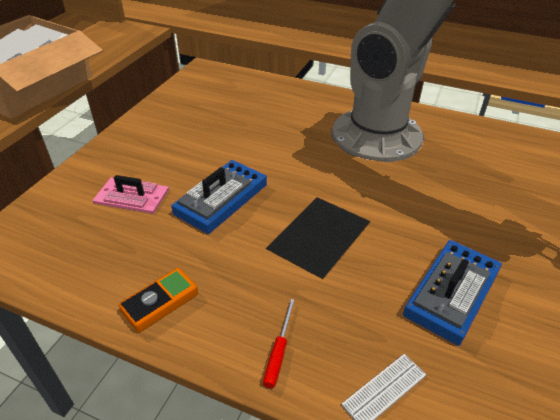

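The top view shows the target plate (two breadboards) on the blue base at about (346,228), the mat at (246,222), the other plate at (132,195) and the pink decoy at (421,205). Next I measure the poses.

```bash
python3 - <<'E'
from h import *
def rect(P):
    P=P[:,:2].astype(np.float32); (c,s,a)=cv2.minAreaRect(P); b=cv2.boxPoints((c,s,a))
    e=[b[1]-b[0],b[2]-b[1]]; e=max(e,key=np.linalg.norm); return np.round(c,4),np.round(s,4),round(np.degrees(np.arctan2(e[1],e[0]))%180,1)
for c in ["top","scene"]:
    d=np.load(f"{c}0.npz");W=d["W"];px=d["px"].astype(int)
    f=vision.grab_frame(c)
    for n in ["plate_grip","base","mat"]:
        for r in vision.cut_out(n,c):
            m=r["region"]&np.isfinite(W[...,2]);P=W[m]
            print(c,n,np.round(r["extent"]),round(r["p"],2),"z",np.round(np.percentile(P[:,2],[2,50,98]),4),*rect(P))
            if n=="plate_grip":
                h=P[(P[:,2]>0.07)]; 
                if len(h)>5: print("  handle",len(h),h.mean(0).round(4),np.percentile(h[:,2],[50,95,100]).round(4),*rect(h))
                h=P[(P[:,2]>0.083)]
                if len(h)>5: print("  bar",len(h),h.mean(0).round(4),*rect(h))
    hsv=cv2.cvtColor(d["px"],cv2.COLOR_BGR2HSV)
    m=(hsv[...,2]<60)&(np.abs(W[...,2]-.003)<.006)
    m=cv2.morphologyEx(m.astype(np.uint8),cv2.MORPH_OPEN,np.ones((3,3)))
    n,l,st,ce=cv2.connectedComponentsWithStats(m)
    for i in range(1,n):
        if st[i,4]>800: print("dark",st[i],*rect(W[l==i]))
    print("near top heights: clutter max z between", )
E
```

```text
top plate_grip [422. 207.  63.  42.] 0.57 z [-0.0008  0.0148  0.0625] [ 0.5564 -0.5286] [0.1048 0.184 ] 100.0
top plate_grip [246. 222.  72.  88.] 0.39 z [-0.0021  0.0026  0.007 ] [ 0.4925 -0.0159] [0.1621 0.2319] 167.4
top base [343. 232.  65.  91.] 0.94 z [0.005  0.0345 0.044 ] [ 0.4697 -0.3026] [0.1343 0.2437] 167.2
top mat [246. 220.  72.  88.] 0.84 z [-0.0021  0.0026  0.007 ] [ 0.4927 -0.0158] [0.1622 0.2291] 167.7
dark [ 211  180   71   87 4151] [ 0.4923 -0.0161] [0.1575 0.227 ] 167.6
near top heights: clutter max z between
scene plate_grip [132. 194.  78.  40.] 0.98 z [0.0006 0.0137 0.0626] [ 0.5442 -0.5305] [0.1305 0.1822] 100.3
scene base [221. 198.  96.  74.] 0.76 z [0.0011 0.0327 0.0485] [ 0.4532 -0.3031] [0.1492 0.2784] 167.2
scene mat [320. 239. 101.  82.] 0.65 z [0.0002 0.0035 0.007 ] [ 0.4909 -0.0158] [0.1631 0.2368] 167.8
dark [ 268  199  100   78 4231] [ 0.4937 -0.016 ] [0.1594 0.2312] 167.8
near top heights: clutter max z between
```

```bash
python3 - <<'E'
from h import *
def rect(P):
    P=P[:,:2].astype(np.float32); (c,s,a)=cv2.minAreaRect(P); b=cv2.boxPoints((c,s,a))
    e=[b[1]-b[0],b[2]-b[1]]; e=max(e,key=np.linalg.norm); return np.round(c,4),np.round(s,4),round(np.degrees(np.arctan2(e[1],e[0]))%180,1)
for c in ["top","scene"]:
    d=np.load(f"{c}0.npz");W=d["W"];hsv=cv2.cvtColor(d["px"],cv2.COLOR_BGR2HSV)
    near=(np.hypot(W[...,0]-.47,W[...,1]+.30)<.16)
    for lo in [.065,.08]:
        P=W[near&(W[...,2]>lo)&(W[...,2]<.14)]
        print(c,"handle",lo,len(P),P.mean(0).round(4),np.percentile(P[:,2],[50,95]).round(4),*rect(P))
    # white breadboards
    P=W[near&(hsv[...,1]<40)&(hsv[...,2]>150)&(W[...,2]>.045)]
    print(c,"white",len(P),P.mean(0).round(4),*rect(P))
    m=near&(hsv[...,0]>95)&(hsv[...,0]<125)&(hsv[...,1]>120)&(W[...,2]>.028)
    P=W[m];print(c,"blue",np.percentile(P[:,2],50),*rect(P))
    m=near&(W[...,2]>.04)&(W[...,2]<.06)
    P=W[m];print(c,"plate",*rect(P))
print(robot, [a for a in dir(robot) if a[0]!='_'])
E
python3 - <<'E'
import cv2
a=cv2.imread('pics/top0.png')[170:290,290:400];cv2.imwrite('pics/c1.png',cv2.resize(a,None,fx=5,fy=5,interpolation=2))
E
```

```text
top handle 0.065 173 [ 0.4905 -0.3016  0.0941] [0.0958 0.1001] [ 0.4908 -0.3029] [0.0149 0.0718] 167.7
top handle 0.08 164 [ 0.4905 -0.3018  0.0952] [0.096  0.1002] [ 0.4908 -0.3029] [0.0149 0.0718] 167.7
top white 896 [ 0.4903 -0.3015  0.0531] [ 0.4911 -0.3032] [0.0921 0.1096] 167.5
top blue 0.034452208333801346 [ 0.4715 -0.2986] [0.1256 0.2377] 167.2
top plate [ 0.4701 -0.3011] [0.1138 0.2174] 164.8
scene handle 0.065 273 [ 0.496  -0.3011  0.0884] [0.0912 0.0989] [ 0.492  -0.3033] [0.0186 0.0742] 167.2
scene handle 0.08 214 [ 0.4954 -0.3011  0.0926] [0.0949 0.0991] [ 0.4926 -0.3034] [0.0186 0.0729] 167.2
scene white 455 [ 0.5034 -0.29    0.0541] [ 0.492  -0.3024] [0.0941 0.111 ] 167.2
scene blue 0.03488669384388685 [ 0.4737 -0.2972] [0.1266 0.2399] 167.7
scene plate [ 0.4754 -0.2986] [0.1036 0.2062] 166.8
<Robot object at 0x7f716f15be00> ['Unreachable', 'tcp_to_tips']
```

View pics/c1.png

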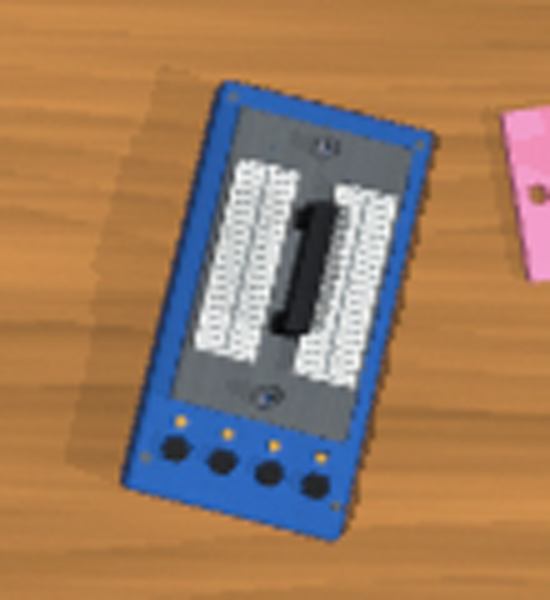

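The handle centre is about (0.491, -0.303, 0.087) with yaw 167.5°, and the crop confirms two breadboards. The mat centre is (0.4925, -0.016) with yaw 167.7°. Next I compute the moves.

```bash
cat >> h.py <<'E'
from scipy.spatial.transform import Rotation as Ro
def rel(p,yawx):
    s=sensors.get_state();R=Ro.from_quat(s["tcp_rot"])
    y=np.radians(yawx);X=np.array([np.cos(y),np.sin(y),0]);Z=np.array([0,0,-1.]);T=Ro.from_matrix(np.stack([X,np.cross(Z,X),Z],1))
    return (R.inv().apply(np.array(p)-s["eef_pos"])*1000).round(1).tolist(),(R.inv()*T).as_rotvec().round(4).tolist()
E
python3 - <<'E'
from h import *
for p in [(.47,.3,.303),(.491,-.05,.28),(.491,-.303,.26)]: print(rel(p,77.5))
E
```

```text
([-207.0, 303.2, -0.3], [-0.0, 0.0, -0.2097])
([-516.7, 467.5, 22.7], [-0.0, 0.0, -0.2097])
([-746.9, 572.5, 42.7], [-0.0, 0.0, -0.2097])
```

apply_moves(
  dr=[
    [0,0,-0.1],
    [0,0,-0.21],
    [0,0,-0.21],
    [0,0,-0.21],
    [0,0,-0.21],
    [0,0,-0.21],
    [0,0,-0.21],
    [0,0,-0.21],
    [0,0,-0.21],
    [0,0,-0.21],
  ],
  slide=[
    [-35,50,0],
    [-69,101,0],
    [-104,152,0],
    [-138,202,0],
    [-172,253,0],
    [-207,303,0],
    [-258,330,4],
    [-310,358,8],
    [-362,385,11],
    [-413,412,15],
  ],
  claw=[1,1,1,1,1,1,1,1,1,1],
)

```text
time_s: 2.15
eef_pos: [0.4835, 0.0655, 0.2879]
tcp_rot: [0.78, 0.626, 0.0, 0.0]
force: [0.8, -0.1, 0.2]
width: 0.998
```

```bash
python3 - <<'E'
from h import *
print(rel((.491,-.303,.23),77.5), sensors.get_state()["eef_pos"])
E
```

```text
([-358.2, 87.0, 57.8], [0.0007, -0.0006, 0.0003]) [0.48345239 0.06549875 0.28793435]
```

apply_moves(
  dr=[
    [0,0,0],
    [0,0,0],
    [0,0,0],
    [0,0,0],
    [0,0,0],
    [0,0,0],
    [0,0,0],
    [0,0,0],
    [0,0,0],
  ],
  slide=[
    [-50,12,5],
    [-100,24,10],
    [-150,36,20],
    [-200,48,30],
    [-250,61,40],
    [-300,73,48],
    [-335,81,53],
    [-358,87,58],
    [-358,87,58],
  ],
  claw=[1,1,1,1,1,1,1,1,1],
)

```text
time_s: 3.28
eef_pos: [0.4905, -0.3026, 0.2294]
tcp_rot: [0.781, 0.625, -0.0, 0.0]
force: [0.2, 0.2, 0.7]
width: 1.0
```

```bash
python3 - <<'E'
from h import *
print(rel((.491,-.303,.165),77.5), sensors.get_state()["eef_pos"])
f=vision.grab_frame("scene");cv2.imwrite("pics/s1.png",cv2.resize(f["pixels"][100:260,100:320],None,fx=3,fy=3))
f=vision.grab_frame("top");cv2.imwrite("pics/t1.png",cv2.resize(f["pixels"][130:300,250:470],None,fx=3,fy=3))
E
```

```text
([-0.2, 0.6, 64.4], [-0.0005, 0.0008, -0.0024]) [ 0.49054151 -0.30264751  0.22937207]
```

View pics/s1.png

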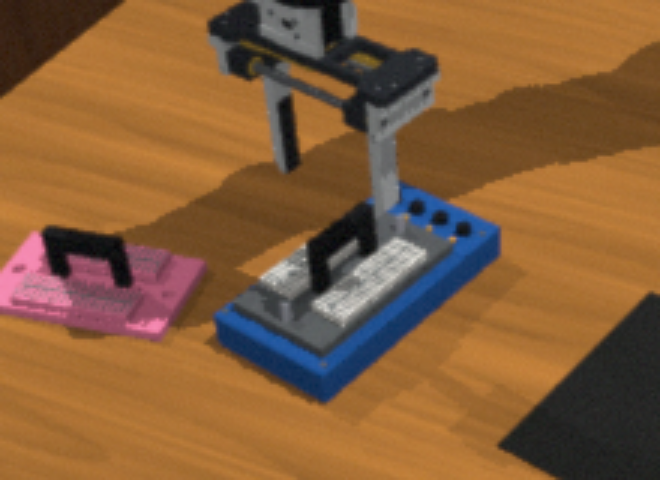

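View pics/t1.png

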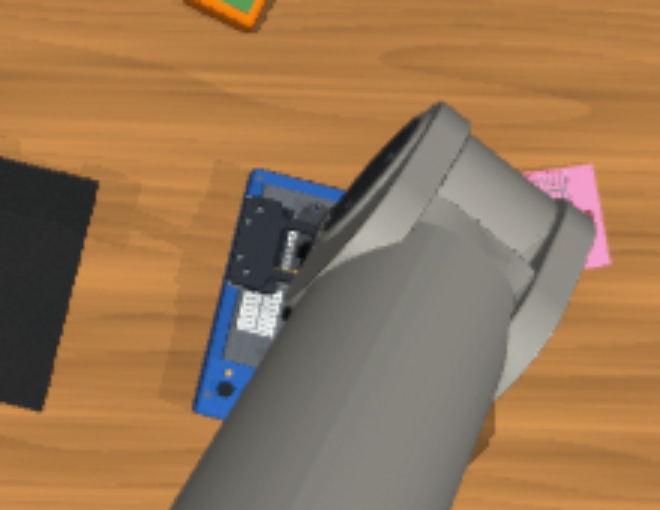

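The scene view shows the open fingers straddling the handle, above the plate, with the jaw axis across the bar. Descending and gripping.

apply_moves(
  dr=[
    [0,0,0],
    [0,0,0],
    [0,0,0],
    [0,0,0],
    [0,0,0],
    [0,0,0],
    [0,0,0],
    [0,0,0],
    [0,0,0],
    [0,0,0],
  ],
  slide=[
    [0,0,20],
    [0,0,40],
    [0,0,55],
    [0,0,65],
    [0,0,65],
    [0,0,65],
    [0,0,65],
    [0,0,65],
    [0,0,65],
    [0,0,65],
  ],
  claw=[1,1,1,1,1,-1,-1,-1,-1,-1],
  force=40,
)

```text
time_s: 4.62
eef_pos: [0.4911, -0.3009, 0.1647]
tcp_rot: [0.78, 0.626, -0.0, 0.0]
force: [-0.2, -0.3, 0.7]
width: 0.507
```

apply_moves(
  dr=[
    [0,0,0],
    [0,0,0],
    [0,0,0],
    [0,0,0],
    [0,0,0],
    [0,0,0],
    [0,0,0],
    [0,0,0],
  ],
  slide=[
    [0,0,0],
    [0,0,0],
    [0,0,0],
    [0,0,0],
    [0,0,0],
    [0,0,0],
    [0,0,0],
    [0,0,0],
  ],
  claw=[-1,-1,-1,-1,-1,-1,-1,-1],
)

```text
time_s: 5.62
eef_pos: [0.4908, -0.3022, 0.1649]
tcp_rot: [0.78, 0.626, -0.0, 0.001]
force: [-2.1, -6.8, 0.7]
width: 0.147
```

apply_moves(
  dr=[
    [0,0,0],
    [0,0,0],
  ],
  slide=[
    [-1.3,0,0],
    [-1.3,0,0],
  ],
  claw=[-1,-1],
)

```text
time_s: 5.88
eef_pos: [0.4907, -0.3025, 0.1647]
tcp_rot: [0.78, 0.626, -0.0, 0.0]
force: [-0.9, -2.4, 0.7]
width: 0.149
```

Lift slowly.

apply_moves(
  dr=[
    [0,0,0],
    [0,0,0],
    [0,0,0],
    [0,0,0],
    [0,0,0],
    [0,0,0],
    [0,0,0],
  ],
  slide=[
    [-0.5,0,-4],
    [-0.5,0,-10],
    [-0.5,0,-18],
    [-0.5,0,-27],
    [-0.5,0,-36],
    [-0.5,0,-45],
    [-0.5,0,-45],
  ],
  claw=[-1,-1,-1,-1,-1,-1,-1],
)

```text
time_s: 6.75
eef_pos: [0.491, -0.3027, 0.2105]
tcp_rot: [0.78, 0.626, 0.0, 0.0]
force: [0.5, -0.5, -4.7]
width: 0.147
```

```bash
python3 - <<'E'
from h import *
s=sensors.get_state();print(s["force"],s["wrist_torque"],rel((.4925,-.016,.225),77.7))
f=vision.grab_frame("scene");cv2.imwrite("pics/s2.png",cv2.resize(f["pixels"][100:260,100:320],None,fx=3,fy=3))
E
```

```text
[ 0.51438461 -0.50321968 -4.67503302] [0.03075083 0.02178894 0.00057885] ([280.3, -60.5, -14.6], [0.0012, 0.0, -0.0031])
```

View pics/s2.png

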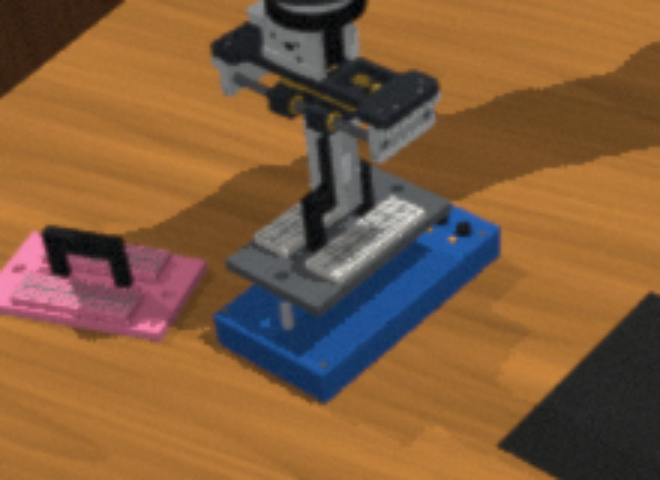

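The picture shows the plate level and clear of the dowels. The force reading of 4.7 N matches its weight. Carrying it to the mat.

apply_moves(
  dr=[
    [0,0,0],
    [0,0,0],
    [0,0,0],
    [0,0,0],
    [0,0,0],
    [0,0,0],
    [0,0,0],
    [0,0,0],
    [0,0,-0.003],
    [0,0,-0.003],
  ],
  slide=[
    [5,-1,-10],
    [20,-4,-15],
    [45,-10,-15],
    [80,-17,-15],
    [115,-25,-15],
    [150,-32,-15],
    [185,-40,-15],
    [215,-46,-15],
    [240,-52,-15],
    [258,-56,-15],
  ],
  claw=[-1,-1,-1,-1,-1,-1,-1,-1,-1,-1],
)

```text
time_s: 8.05
eef_pos: [0.4914, -0.0365, 0.2249]
tcp_rot: [0.778, 0.628, 0.0, -0.0]
force: [0.7, -0.3, -4.2]
width: 0.145
```

apply_moves(
  dr=[
    [0,0,0],
    [0,0,0],
    [0,0,0],
    [0,0,0],
  ],
  slide=[
    [14,-3,0],
    [20,-4,0],
    [22,-4.5,0],
    [22,-4.5,0],
  ],
  claw=[-1,-1,-1,-1],
)

```text
time_s: 8.55
eef_pos: [0.4921, -0.0167, 0.2247]
tcp_rot: [0.779, 0.627, -0.0, 0.0]
force: [-0.4, -1.0, -4.4]
width: 0.146
```

```bash
python3 - <<'E'
from h import *
s=sensors.get_state();print(s["eef_pos"],s["force"],s["wrist_torque"],rel((.4925,-.016,.1345),77.7))
f=vision.grab_frame("scene");cv2.imwrite("pics/s3.png",cv2.resize(f["pixels"][120:300,200:420],None,fx=3,fy=3))
E
```

```text
[ 0.49205461 -0.01666041  0.2246698 ] [-0.38398097 -1.02040186 -4.42169137] [0.06211449 0.01558785 0.00267033] ([0.8, 0.3, 90.2], [-0.0001, 0.0002, -0.0008])
```

View pics/s3.png

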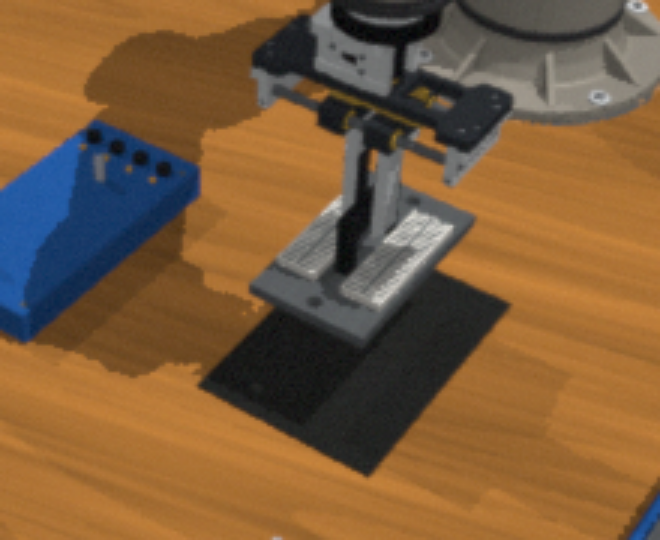

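The plate is level above the mat and its long side lines up. At rest the TCP should be near z 0.1327, so I need to go about 92 mm down.

apply_moves(
  dr=[
    [0,0,0],
    [0,0,0],
    [0,0,0],
    [0,0,0],
    [0,0,0],
    [0,0,0],
    [0,0,0],
    [0,0,0],
    [0,0,0],
    [0,0,0],
  ],
  slide=[
    [0.5,0,8],
    [0.5,0,22],
    [0.5,0,38],
    [0.5,0,54],
    [0.5,0,68],
    [0.5,0,78],
    [0.5,0,84],
    [0.5,0,87],
    [0.5,0,89],
    [0.5,0,89],
  ],
  claw=[-1,-1,-1,-1,-1,-1,-1,-1,-1,-1],
)

```text
time_s: 9.85
eef_pos: [0.4923, -0.0157, 0.1358]
tcp_rot: [0.779, 0.627, 0.0, 0.0]
force: [-0.0, -0.4, -4.4]
width: 0.148
```

apply_moves(
  dr=[
    [0,0,0],
    [0,0,0],
    [0,0,0],
    [0,0,0],
    [0,0,0],
  ],
  slide=[
    [0,0,1],
    [0,0,2],
    [0,0,3],
    [0,0,3],
    [0,0,3],
  ],
  claw=[-1,-1,-1,-1,-1],
)

```text
time_s: 10.48
eef_pos: [0.4922, -0.0157, 0.1327]
tcp_rot: [0.779, 0.627, -0.0, 0.0]
force: [-0.5, 0.2, -3.3]
width: 0.147
```

apply_moves(
  dr=[
    [0,0,0],
    [0,0,0],
    [0,0,0],
  ],
  slide=[
    [0,0,0.5],
    [0,0,0.5],
    [0,0,0.5],
  ],
  claw=[-1,-1,-1],
)

```text
time_s: 10.85
eef_pos: [0.4923, -0.0158, 0.1326]
tcp_rot: [0.779, 0.627, 0.0, -0.0]
force: [-5.0, 0.6, 11.0]
width: 0.148
```

It is in firm contact with the mat. Releasing, then going straight up.

apply_moves(
  dr=[
    [0,0,0],
    [0,0,0],
    [0,0,0],
    [0,0,0],
    [0,0,0],
    [0,0,0],
    [0,0,0],
    [0,0,0],
  ],
  slide=[
    [0,0,-0.3],
    [0,0,-0.3],
    [0,0,-0.3],
    [0,0,-0.3],
    [0,0,-0.3],
    [0,0,-0.3],
    [0,0,-0.3],
    [0,0,-0.3],
  ],
  claw=[-1,0.2,0.2,0.2,0.2,0.2,0.2,0.2],
)

```text
time_s: 11.85
eef_pos: [0.4922, -0.0158, 0.1325]
tcp_rot: [0.779, 0.627, -0.0, -0.0]
force: [-0.4, 0.4, -0.2]
width: 0.602
```

apply_moves(
  dr=[
    [0,0,0],
    [0,0,0],
    [0,0,0],
    [0,0,0],
    [0,0,0],
    [0,0,0],
    [0,0,0],
    [0,0,0],
    [0,0,0],
    [0,0,0],
  ],
  slide=[
    [0,0,-10],
    [0,0,-25],
    [0,0,-45],
    [0,0,-70],
    [0,0,-100],
    [0,0,-130],
    [0,0,-155],
    [60,0,-160],
    [120,0,-160],
    [170,0,-160],
  ],
  claw=[0.2,0.2,0.2,0.2,0.2,0.2,0.2,0.2,0.2,0.2],
)

```text
time_s: 13.1
eef_pos: [0.5286, 0.1525, 0.294]
tcp_rot: [0.779, 0.627, 0.001, 0.0]
force: [0.2, -1.4, 0.1]
width: 0.602
```

apply_moves(
  dr=[
    [0,0,0],
    [0,0,0],
    [0,0,0],
    [0,0,0],
    [0,0,0],
  ],
  slide=[
    [50,0,0],
    [100,0,0],
    [140,0,0],
    [150,0,0],
    [150,0,0],
  ],
  claw=[0.2,0.2,0.2,0.2,0.2],
)

```text
time_s: 13.72
eef_pos: [0.5603, 0.2967, 0.293]
tcp_rot: [0.779, 0.627, 0.0, 0.0]
force: [0.2, -0.0, 0.0]
width: 0.602
```

```bash
python3 - <<'E'
from h import *
s=sensors.get_state();print(s["eef_pos"],s["force"])
for c in ["top","scene"]:
    f=vision.grab_frame(c);cv2.imwrite(f"pics/{c}9.png",f["pixels"]);W=world(f)
    near=np.hypot(W[...,0]-.4925,W[...,1]+.016)<.15
    P=W[near&(W[...,2]>.045)&(W[...,2]<.08)];r=cv2.minAreaRect(P[:,:2].astype(np.float32));print(c,"bar",P.mean(0),np.percentile(P[:,2],[50,95]),r)
    hsv=cv2.cvtColor(f["pixels"],cv2.COLOR_BGR2HSV)
    P=W[near&(hsv[...,1]<40)&(hsv[...,2]>150)&(W[...,2]>.012)&(W[...,2]<.04)];print("white",cv2.minAreaRect(P[:,:2].astype(np.float32)),np.median(P[:,2]))
    W0=np.load(f"{c}0.npz")["W"]
    for n,w in(("before",W0),("after",W)):
        P=w[(np.hypot(w[...,0]-.55,w[...,1]-.30)<.15)&(w[...,2]>.07)&(w[...,2]<.12)]
        print("other",n,len(P),P.mean(0).round(4) if len(P) else '')
E
```

```text
[0.56034684 0.29674923 0.29301282] [ 0.16691601 -0.0024892   0.02682332]
top bar [ 0.49195875 -0.01598762  0.06395413] [0.06439015 0.06800173] ((0.49294352531433105, -0.015794871374964714), (0.014017974026501179, 0.07189623266458511), 77.73236846923828)
white ((0.4930458664894104, -0.015484042465686798), (0.09142111986875534, 0.1088678166270256), 77.76642608642578) 0.020917674001268066
other before 206 [0.566  0.3043 0.0928]
other after 14 [0.5331 0.3116 0.089 ]
scene bar [ 0.49836754 -0.0146362   0.06095034] [0.06382803 0.06726831] ((0.49449193477630615, -0.015331241302192211), (0.015651894733309746, 0.07136471569538116), 77.59723663330078)
white ((0.49768000841140747, -0.008350063115358353), (0.041651204228401184, 0.1358589380979538), 50.087913513183594) 0.02232897823431016
other before 268 [0.575  0.3049 0.0932]
other after 270 [0.5753 0.3048 0.0933]
```

View pics/top9.png

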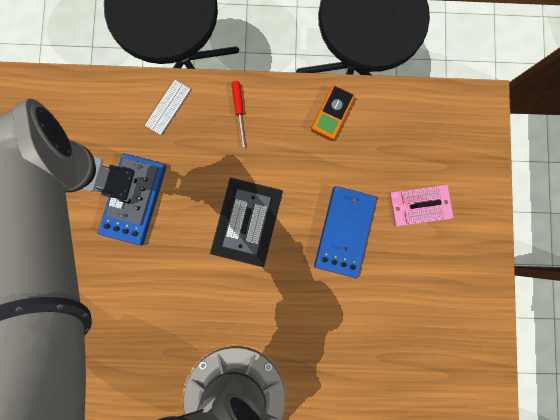

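View pics/scene9.png

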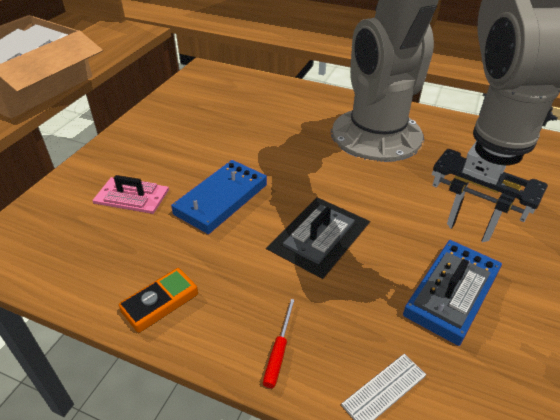

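The plate lies in the middle of the mat at top (246,222) and scene (319,236). The other plate is still on its base and the gripper is clear of everything.

```bash
python3 -c "
from cell import workorder
print(workorder.hand_in())"
```

```text
the job is handed in; nothing more can be done
None
```

The plate with two breadboards is now flat, right way up, in the middle of the mat, and the job is handed in. I gripped it by the handle, lifted it level about 46 mm clear of its dowels, carried it over and lowered it until it touched, then let go and backed away. At the last reading before hand-in the clock stood at about 14 s of the 45 s allowed.

Last checks:
- **Position:** the top camera puts the handle at (0.493, -0.016), within about 1 mm of the mat's centre. The scene camera reads about 2 mm off.
- **Direction:** the plate's long side is within about 0.5° of the mat's.
- **Height:** the top of the handle bar is at about 65 mm, as expected for a plate lying flat on the mat.
- **Other plate:** the scene camera shows its handle within 0.5 mm of where it started. The top camera could not confirm this, because the gripper was blocking its view.
- **Breadboard outline:** in the scene view, the fit to the white breadboards was off because shadow covers them. I relied on the handle and the top view instead.
- **Robot:** it was touching nothing, with no load on the wrist. The fingertips were about 0.1 m above the other plate's handle.

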